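Set the cutting-length gauge to its marked stop

ROBOT

A 7-joint arm with a two-finger parallel gripper is mounted at the origin on the work surface; the furniture and walls round the work are solid. World frame = base frame: x ahead of the robot, y to its left, z up, the work surface at z = 0. Lengths are in mm, angles in rad, forces in N, time in s.
With the tool pointing down it reaches from about 400 to 875 mm from the base axis. Payload 4.4 kg.
Tool frame: the origin (TCP) lies midway between the tips of the shut fingers; the grasp point (between the pads) lies 19 mm behind it; z points along the fingers, y is the line along which they close (so a half turn about z gives the same grasp; the last joint's range is limited). The gripper opens to 85 mm and grips with 20 to 120 N. Pads are 22 mm wide; open, the fingers measure 114 mm over their backs; the gripper's body (76 mm by 85 mm) begins 54 mm behind the grasp point. The pads swing forward as they close: fully open they stand 13 mm farther back than shut.
Start: joints at [1.099, 0.628, 0.038, 1.517, -0.027, 0.996, -0.02], TCP at [256.618, -597.214, 231.313] pointing down, gripper open.
Joint ranges: [-3.06, 3.06], [-0.37, 2.12], [-1.25, 1.32], [0.18, 2.47], [-1.1, 4.24], [0.23, 1.98], [-2.94, 2.94]. Speed limits (rad/s): [2.57, 2.57, 3.14, 3.14, 3.14, 3.14, 3.14].

INTERFACE

Orientations are given as [roll, pitch, yaw] about the fixed x, y, z axes, in that order (R = Rz(yaw) Ry(pitch) Rx(roll)).
In Python, from cell import telemetry, eyes, ctrl, finder gives the robot as it stands.
- The arm moves only by the tool move_arm, never from a script. Its argument "steps" is a list of rows, each a list of 7 numbers: the turn, a rotation vector about the world's x, y, z in degrees, then the shift along the world's x, y, z in m, then the finger opening in m, from 0 to 0.0854. A call has 1 to 5 rows; each row shifts and turns the commanded pose from where the row before left it; what a row does not reach is not made up. A row lasts 1/10 s, in which the tool goes at most 50 mm and 8.59 degrees, less where a joint would pass 70% of its speed; a pose out of reach is approached as far as the arm can. A call with a gripper value outside its range is refused whole. The fingers move at their own pace and stop on an object; the grip force is fixed at half the most. Time passes only in rows, so rows that do not move let the fingers close. It gives the time, the measured TCP pose, the force, the opening and the grip force at its end, in the units of the state.
- telemetry.read_state(): the state, without advancing time (a new reading comes with each control period).
- eyes.get_image(name): name is "scene" or "top" or "wrist"; returns (picture, depth): 400x640x3 uint8, blue, green, red; 400x640 float32, mm along the optical axis (not along the pixel's ray), 0 where there is no reading.
- eyes.calibration(name): a dict with "fx", "fy", "cx", "cy" (pixels), "distortion" ([k1, k2, p1, p2, k3] as OpenCV has them; the pictures are not rectified), "position" and "attitude" of the camera in the world. Camera axes: x right, y down, z forward; pixel columns grow to the right and rows downward; lengths in mm; the calibration is good to about 2 mm. A picture is of the moment at which its call begins: read the wrist's pose just before it. calibration takes no time and is no camera call; for the wrist camera it gives the pose at the moment of the call.
- ctrl.finish_job(): hands the job in; it is judged then, once.
Trained networks look in the newest picture that a camera, given by its name, has taken for a name from the list of things; names that differ only in an ending like _2 or _b are one class to them, and where a whole thing is asked for, a point or a joint stands for the part that bears it (a point fixed in the world has none). Each returns a list of dicts, best first, with "confidence" (0 to 1); they miss things now and then, are a little off and sometimes report something else, mostly with a low value. They report only what shows in the picture. A call takes as long as a camera call.
- finder.boxes_of(camera, name): "location" ([x, y, z] in mm, in the coordinates of the camera as it stood for that picture, good to about 4 mm: the middle of the surface that is visible of it).
- finder.cut_out(camera, name): "mask" (400x640 bool, what is visible of it).
- finder.pinpoint(camera, name): "location" ([x, y, z] in mm, in the coordinates of the camera as it stood for that picture, good to about 4 mm: a listed point, or the origin of a listed thing).
The state is a dict: "clock": time; "qpos": joint angles; "qd": joint speeds; "tau": joint torques, N m; "eef_pos": TCP position; "tool_rot": TCP orientation; "force": force on the tool from outside, world axes, zero at the start; "torque": the same for the moment, N m; "width": finger opening in mm; "gripper_force": force on a finger pad.
Only numpy, scipy, OpenCV 4.12 (cv2) and the standard library are available. Lean on these libraries where they do the work, as an engineer would, in place of code of your own. Each camera call takes 0.05 s, during which the arm holds its last target. There are 200 camera calls.

TASK

Set the clay-cutting gauge on the bench: with a fingertip press down the pad in the middle of the carriage to free its brake, keep it pressed while you push the carriage gently along its rods until it sits against the marked stop (the block with the pointed upright flag), then lift the finger so the pad springs up and the brake holds the carriage there. Only touch and push; pick nothing up, and leave the pots, tile and wooden rib round the gauge where they are.

Things in the scene. Friction and masses are not known exactly. Their poses are not given: they have to be found in the camera images.
- gauge: the fixed gauge: a plywood board 100 x 420 x 12 mm with two steel rods (10 mm thick, 64 mm apart, centres 28 mm above the bench) along its length, wooden end blocks 42 mm high, and a tick scale. Origin: centre of its underside, on the bench. y axis: along the rods, z up. Screwed to the bench; its place and yaw vary
- carriage (a joint): where the carriage stands along the gauge's y axis, in m: 0 at the middle of the gauge, growing toward the gauge's +y. The carriage is an aluminium frame 86 mm (gauge x) by 96 mm (along the rods), with a cheek 11 mm thick at each end rising to 58 mm above the bench. The brake holds it (against up to about 12 N) until the pad is pressed; freed it slides with about 1 N
- carriage_mid (a point): centre of the carriage seen from above, 40 mm above the bench
- release_pad (a joint): how far the pad is pressed, in m: about 0 when up, 0.006 when fully down. A spring pushes it up with about 3.5 N at 0 and 5.6 N at 0.006; the brake eases as the pad goes down and is quite free from about 4 mm; it grips again when the pad comes up
- pad_top (a point): centre of the upper face of the black ribbed release pad in the middle of the carriage: 50 mm (gauge x) by 70 mm (along the rods), 47 mm above the bench when up, 41 mm when pressed. A cheek of the carriage stands at each end of it, 74 mm clear between them, 11 mm higher than the raised pad; a finger on the pad may push the carriage by friction or against a cheek
- marked_stop_mid (a point): centre of the marked stop seen from above, 40 mm above the bench: a wooden block 86 mm (gauge x) by 20 mm (along the rods), top 46 mm above the bench, carrying a pointed upright steel flag whose tip is 86 mm above the bench. It is clamped on the rods, on either side of the carriage. The carriage rests against it when carriage_mid and marked_stop_mid are 58 mm apart
- plain_block_mid (a point): centre of the plain block at the other side of the carriage: same wooden block, without a flag; not the stop to use
- pot_a: loose closed glaze pot with a white cap, 48 mm wide, 53 mm high, origin at its underside; leave alone
- pot_b: loose closed glaze pot with a black cap, 48 mm wide, 53 mm high, origin at its underside; leave alone
- tile: loose flat clay tile 54 x 115 x 6 mm, origin at its underside; leave alone
- rib: loose flat wooden rib 44 x 100 x 9 mm, origin at its underside; leave alone

How it is judged (in metres and radians):
On the way, in this order (a step that is already met when the one before it is completed fails the run):
1. a finger presses the pad down at least 3 mm while the carriage is still where it started (value of joint release_pad above 0.003 m and contact force between the fingers and release_pad above 0.5 N and distance of carriage_mid from where it was at the start of the episode below 0.012 m), for 0.05 s.
2. the carriage is pushed up to the marked stop with the pad still pressed (horizontal distance between carriage_mid and marked_stop_mid below 0.061 m and value of joint release_pad above 0.001 m), for 0.05 s.
At the end, for the whole second after the job is handed in: The carriage is at rest against the marked stop (gap under 3.5 mm), the pad has sprung up (within 1.5 mm), and the pots, tile and rib are within 15 mm of where they stood (horizontal distance between carriage_mid and marked_stop_mid below 0.0615 m and value of joint release_pad below 0.0015 m and velocity of joint carriage between -0.003 and 0.003 m/s and distance of each of pot_a, pot_b, tile, rib from where it was at the start of the episode below 0.015 m); the robot touches nothing.
It fails at once if the carriage is forced along with the brake on (pad not pressed) (value of joint release_pad below 0.0005 m and (velocity of joint carriage above 0.03 m/s or velocity of joint carriage below -0.03 m/s)).
It fails at once if the carriage or pad is pushed roughly (over 60 N) (contact force between the fingers and carriage above 60 N).
It fails at once if a pot, the tile or the rib is shifted more than 15 mm or lifted (distance of any of pot_a, pot_b, tile, rib from where it was at the start of the episode above 0.015 m).
It also fails if it takes over 42 s, if anything falls off the work surface, if the arm or the gripper's body presses on something with over 40 N, if the wrist force passes 120 N, or if a joint passes its speed limit or range.

## Working session

There is one attempt and no reset: what is moved stays moved. The work goes in short steps, Python scripts to look and compute and a tool call to move; the robot and the scene stay as the last step left them, time stands still between calls to the robot, and variables do not carry over. Pictures are saved under pics/ and viewed, at most 10 in all, crops included, and the job is handed in when it is done.

Besides the shell and the picture viewer there is one more tool, called after "Request:" by a JSON object that holds its "op" and its "data", one argument or row to a line. move_arm: Moves the arm, as the interface text tells. Its arguments: {"type":"object","properties":{"steps":{"type":"array"}},"required":["steps"]}

```bash
mkdir -p pics; cat > h.py <<'E'
import numpy as np,cv2
from scipy.spatial.transform import Rotation as R
from cell import telemetry,eyes,ctrl,finder
def w(cam,p,c=None):
    c=c or eyes.calibration(cam); a=np.array(c["attitude"],float)
    M=a if a.shape==(3,3) else (R.from_euler('xyz',a).as_matrix() if a.size==3 else R.from_quat(a).as_matrix())
    return M@np.array(p,float)+np.array(c["position"])
E
python3 - <<'E'
from h import *
print(eyes.calibration("top"))
for cam in ["top","scene"]:
    im,d=eyes.get_image(cam); cv2.imwrite(f"pics/{cam}0.png",im)
    for n in ["carriage_mid","pad_top","marked_stop_mid","plain_block_mid","gauge","pot_a","pot_b","tile","rib"]:
        print(cam,n,[(w(cam,x["location"]).round(0).tolist(),round(x["confidence"],2)) for x in finder.pinpoint(cam,n)[:2]])
s=telemetry.read_state();print(s["clock"],s["eef_pos"],s["tool_rot"],s["force"])
E
```

```text
{'fx': 417.7315986937627, 'fy': 417.7315986937627, 'cx': 319.7797423919953, 'cy': 197.40828104032033, 'distortion': array([-0.02143374,  0.        ,  0.        ,  0.        ,  0.        ]), 'position': array([ 458.03042453, -112.66938384,  898.1815487 ]), 'attitude': array([-2.99833244e+00, -3.50099810e-04, -1.59552985e+00])}
top carriage_mid [([553.0, -155.0, 42.0], 0.63)]
top pad_top [([557.0, -159.0, 44.0], 0.64), ([472.0, -251.0, -4.0], 0.41)]
top marked_stop_mid []
top plain_block_mid [([525.0, 1.0, 33.0], 0.85)]
top gauge [([554.0, -150.0, -3.0], 0.82)]
top pot_a [([670.0, -177.0, -2.0], 0.88), ([646.0, -57.0, -4.0], 0.63)]
top pot_b [([670.0, -177.0, -2.0], 0.88), ([646.0, -57.0, -4.0], 0.63)]
top tile [([470.0, -248.0, -3.0], 0.74)]
top rib [([433.0, -81.0, 4.0], 0.88)]
scene carriage_mid [([551.0, -156.0, 36.0], 0.61)]
scene pad_top []
scene marked_stop_mid [([583.0, -298.0, 40.0], 0.56)]
scene plain_block_mid [([527.0, 1.0, 42.0], 0.58)]
scene gauge [([554.0, -146.0, 2.0], 0.76)]
scene pot_a [([643.0, -61.0, -1.0], 0.97), ([669.0, -173.0, -2.0], 0.91)]
scene pot_b [([643.0, -61.0, -1.0], 0.97), ([669.0, -173.0, -2.0], 0.91)]
scene tile [([476.0, -250.0, -4.0], 0.72)]
scene rib [([436.0, -83.0, -2.0], 0.88)]
1.0 [ 256.60219223 -597.21823144  231.30619763] [-3.14159222e+00 -2.13104163e-05  4.05714210e-01] [-0.69537474 -0.37514017 -0.36460044]
```

View pics/top0.png

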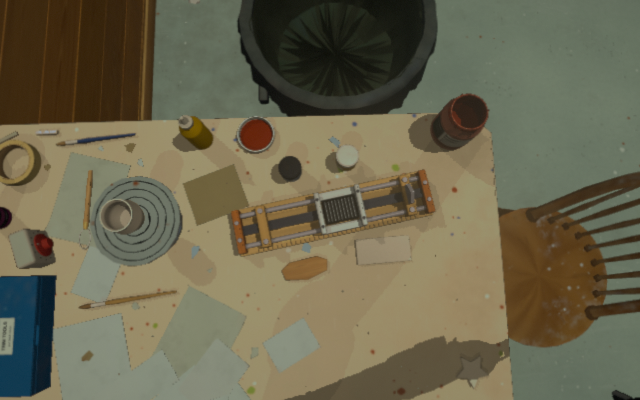

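View pics/scene0.png

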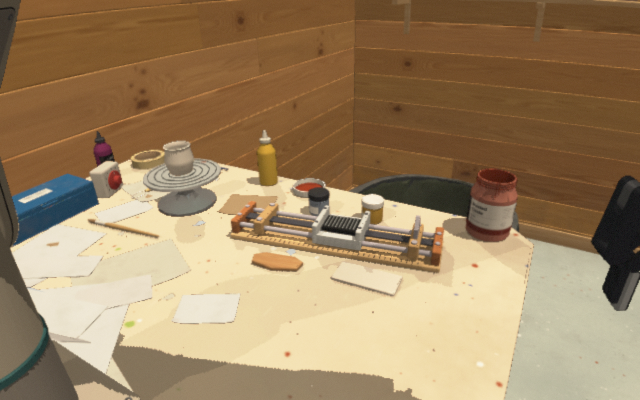

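The top view shows the flagged stop at px (407,190), the carriage at (342,208) and the plain block at (263,225). In the scene view the flag stands at (416,238). So the stop is about 145 mm from the carriage, toward world −y and slightly +x, and the carriage has about 87 mm to travel. I'll shut the fingers, turn the tool so its closing line lies across the rods, and move above the carriage.

Request:
{"op": "move_arm", "data": {
  "steps": [
    [0, 0, 7, 0.027, 0.039, 0, 0],
    [0, 0, 7, 0.027, 0.039, 0, 0],
    [0, 0, 7, 0.027, 0.039, 0, 0],
    [0, 0, 7, 0.027, 0.039, 0, 0],
    [0, 0, 7, 0.027, 0.039, 0, 0]
  ]
}}

```text
clock: 1.5
eef_pos: [392.5, -400.7, 231.6]
tool_rot: [3.141, 0.0, 1.021]
force: [0.2, 0.1, -0.7]
width: 12.3
gripper_force: 0.0
```

Request:
{"op": "move_arm", "data": {
  "steps": [
    [0, 0, 7, 0.027, 0.039, 0, 0],
    [0, 0, 7, 0.027, 0.039, 0, 0],
    [0, 0, 7, 0.027, 0.039, 0, 0],
    [0, 0, 7, 0.027, 0.039, 0, 0],
    [0, 0, 7, 0.027, 0.039, 0, 0]
  ]
}}

```text
clock: 2.0
eef_pos: [527.5, -205.7, 231.6]
tool_rot: [3.141, 0.0, 1.632]
force: [1.0, 0.3, 0.5]
width: 0.2
gripper_force: 0.0
```

```bash
python3 - <<'E'
from h import *
s=telemetry.read_state();print(s["clock"],s["eef_pos"],s["tool_rot"],s["force"],s["width"],s["qd"].round(3) if hasattr(s["qd"],"round") else s["qd"])
for i in range(2):
  c=eyes.calibration("wrist")
  im,d=eyes.get_image("wrist")
  for n in ["carriage_mid","pad_top","marked_stop_mid","gauge"]:
    print(n,[(w("wrist",x["location"],c).round(0).tolist(),round(x["confidence"],2)) for x in finder.pinpoint("wrist",n)[:2]])
cv2.imwrite("pics/w0.png",im); np.save("d.npy",d); print(c)
E
```

```text
2.0 [ 527.54531447 -205.73985941  231.600744  ] [3.14108021e+00 4.66568806e-04 1.63221772e+00] [0.99266078 0.28192431 0.48932592] 0.2444239084426377 [-0.619  0.168 -0.337 -0.262  0.24   0.157  0.191]
carriage_mid [([559.0, -161.0, 41.0], 0.55)]
pad_top [([438.0, -83.0, 0.0], 0.58), ([558.0, -158.0, 47.0], 0.56)]
marked_stop_mid [([587.0, -303.0, 44.0], 0.6)]
gauge [([558.0, -147.0, -3.0], 0.69)]
carriage_mid [([559.0, -161.0, 37.0], 0.61)]
pad_top [([559.0, -160.0, 48.0], 0.62)]
marked_stop_mid [([437.0, -82.0, -1.0], 0.72), ([585.0, -303.0, 43.0], 0.56)]
gauge []
{'fx': 305.6659588157703, 'fy': 305.6659588157703, 'cx': 321.5693164203225, 'cy': 199.68265442364694, 'distortion': array([-0.02265735,  0.        ,  0.        ,  0.        ,  0.        ]), 'position': array([ 523.08766922, -126.49958996,  373.1269499 ]), 'attitude': array([2.81551325e+00, 3.37279128e-04, 5.58766572e-02])}
```

View pics/w0.png

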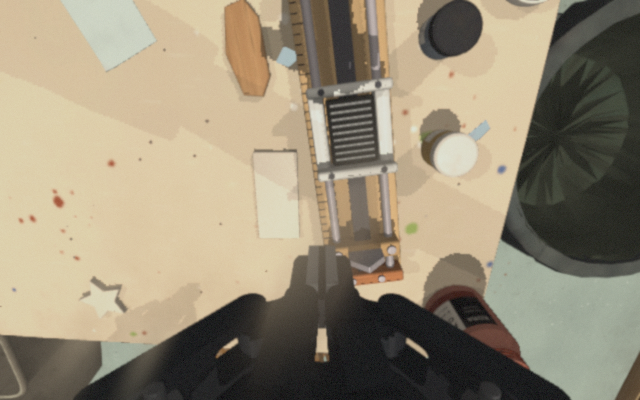

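The wrist view shows the pad at px (352,128), with its cheeks at rows 88 and 170. The stop with its flag is at (368,260) and the tile lies clear to the left. This agrees with the networks: pad centre ≈ (557,−159), rod direction toward the stop ≈ (0.19,−0.98). I'll move over the pad and descend to 65 mm.

Request:
{"op": "move_arm", "data": {
  "steps": [
    [0, 0, 4, 0.016, 0.02, -0.02, 0],
    [0, 0, 3.6, 0.016, 0.02, -0.03, 0],
    [0, 0, 0, 0, 0, -0.045, 0],
    [0, 0, 0, 0, 0, -0.045, 0],
    [0, 0, 0, 0, 0, -0.026, 0]
  ]
}}

```text
clock: 3.0
eef_pos: [556.4, -167.6, 62.1]
tool_rot: [-3.138, -0.001, 1.759]
force: [-0.1, -0.3, 0.3]
width: -0.0
gripper_force: 0.0
```

Request:
{"op": "move_arm", "data": {
  "steps": [
    [0, 0, 0, 0, 0, 0, 0],
    [0, 0, 0, 0, 0, 0, 0]
  ]
}}

```text
clock: 3.2
eef_pos: [558.8, -167.7, 65.7]
tool_rot: [3.141, 0.0, 1.759]
force: [1.1, -0.4, 1.2]
width: -0.3
gripper_force: 0.0
```

```bash
python3 - <<'E'
from h import *
im,d=eyes.get_image("wrist");cv2.imwrite("pics/w1.png",im)
im,d=eyes.get_image("scene");cv2.imwrite("pics/s1.png",cv2.resize(im[150:300,200:480],(784,420)))
E
```

```text
(no output)
```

View pics/w1.png

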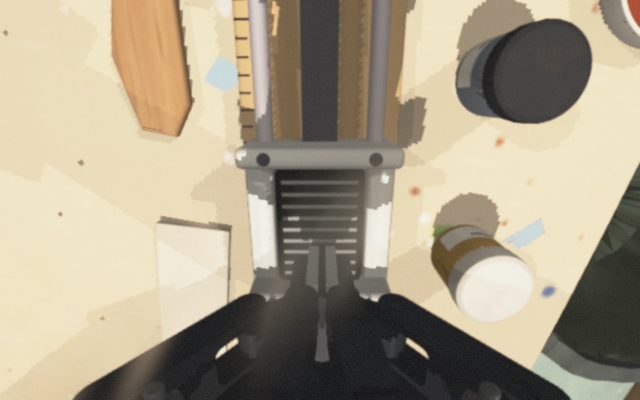

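View pics/s1.png

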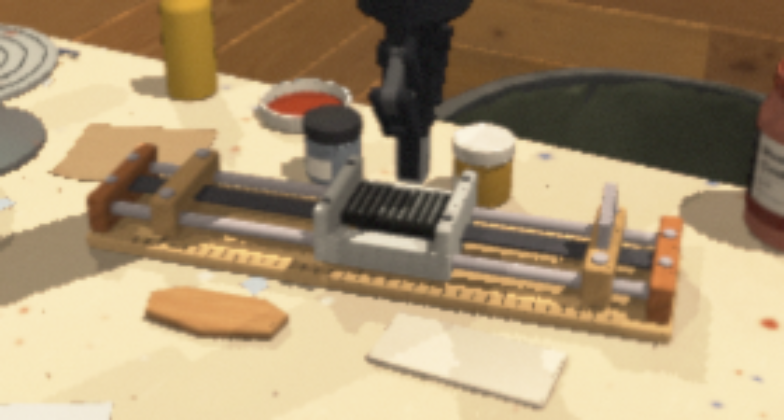

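The wrist view shows the fingertips at column 322, centred on the carriage (column ~320) and between the cheeks. The scene crop shows them above the pad. Next I'll press slowly.

Request:
{"op": "move_arm", "data": {
  "steps": [
    [0, 0, 0, 0, 0, -0.006, 0],
    [0, 0, 0, 0, 0, -0.005, 0],
    [0, 0, 0, 0, 0, -0.003, 0],
    [0, 0, 0, 0, 0, -0.002, 0],
    [0, 0, 0, 0, 0, 0, 0]
  ]
}}

```text
clock: 3.8
eef_pos: [558.4, -167.1, 49.0]
tool_rot: [-3.141, -0.0, 1.76]
force: [-1.2, -0.8, -0.7]
width: -0.0
gripper_force: 0.0
```

Request:
{"op": "move_arm", "data": {
  "steps": [
    [0, 0, 0, 0, 0, -0.002, 0],
    [0, 0, 0, 0, 0, -0.002, 0],
    [0, 0, 0, 0, 0, -0.002, 0],
    [0, 0, 0, 0, 0, 0, 0]
  ]
}}

```text
clock: 4.2
eef_pos: [558.9, -167.2, 43.4]
tool_rot: [3.141, 0.0, 1.76]
force: [-0.6, 0.3, 4.3]
width: -0.2
gripper_force: 2.1
```

Request:
{"op": "move_arm", "data": {
  "steps": [
    [0, 0, 0, 0, 0, -0.001, 0],
    [0, 0, 0, 0, 0, -0.001, 0],
    [0, 0, 0, 0, 0, 0, 0]
  ]
}}

```text
clock: 4.5
eef_pos: [558.9, -167.3, 41.5]
tool_rot: [3.141, 0.0, 1.76]
force: [0.3, -0.1, 4.4]
width: 0.1
gripper_force: 2.5
```

The pad is about 5 mm down. Now I'll slide it gently toward the stop.

Request:
{"op": "move_arm", "data": {
  "steps": [
    [0, 0, 0, 0.0005, -0.0025, 0, 0],
    [0, 0, 0, 0.001, -0.005, 0, 0],
    [0, 0, 0, 0.001, -0.005, 0, 0],
    [0, 0, 0, 0.001, -0.005, 0, 0],
    [0, 0, 0, 0.001, -0.005, 0, 0]
  ]
}}

```text
clock: 5.0
eef_pos: [563.3, -190.3, 41.4]
tool_rot: [3.141, 0.0, 1.76]
force: [-1.0, 1.2, 4.9]
width: -0.1
gripper_force: 2.5
```

Request:
{"op": "move_arm", "data": {
  "steps": [
    [0, 0, 0, 0.001, -0.005, 0, 0],
    [0, 0, 0, 0.001, -0.005, 0, 0],
    [0, 0, 0, 0.001, -0.005, 0, 0],
    [0, 0, 0, 0.001, -0.005, 0, 0],
    [0, 0, 0, 0, 0, 0, 0]
  ]
}}

```text
clock: 5.5
eef_pos: [567.4, -211.6, 41.4]
tool_rot: [3.141, 0.001, 1.759]
force: [-0.9, -0.9, 4.5]
width: 0.2
gripper_force: 2.5
```

```bash
python3 - <<'E'
from h import *
im,d=eyes.get_image("scene");cv2.imwrite("pics/s2.png",cv2.resize(im[150:300,200:480],(784,420)))
for n in ["carriage_mid","marked_stop_mid"]:
    print(n,[(w("scene",x["location"]).round(0).tolist(),round(x["confidence"],2)) for x in finder.pinpoint("scene",n)[:2]])
E
```

```text
carriage_mid [([562.0, -201.0, 38.0], 0.62)]
marked_stop_mid [([584.0, -298.0, 37.0], 0.8)]
```

View pics/s2.png

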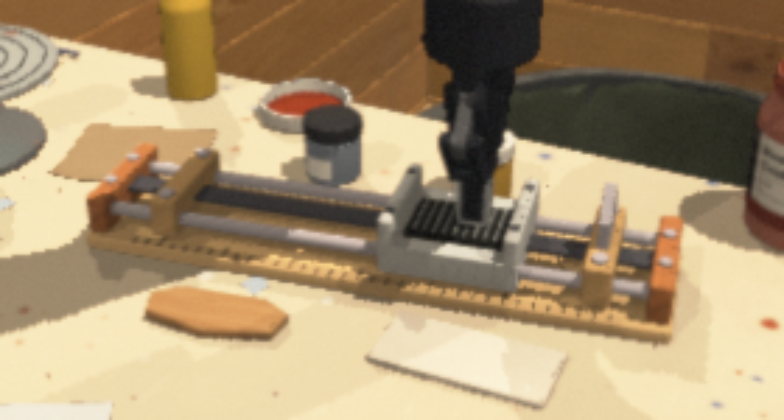

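The crop shows the carriage following the finger by friction, with its leading cheek at px ~(530,230) and the stop at (600,260). About 41 mm is left.

Request:
{"op": "move_arm", "data": {
  "steps": [
    [0, 0, 0, 0.0005, -0.0025, 0, 0],
    [0, 0, 0, 0.001, -0.005, 0, 0],
    [0, 0, 0, 0.001, -0.005, 0, 0],
    [0, 0, 0, 0.001, -0.005, 0, 0],
    [0, 0, 0, 0.001, -0.005, 0, 0]
  ]
}}

```text
clock: 6.15
eef_pos: [571.4, -232.6, 41.3]
tool_rot: [-3.141, -0.0, 1.76]
force: [-0.7, 1.3, 4.7]
width: 0.1
gripper_force: 2.5
```

Request:
{"op": "move_arm", "data": {
  "steps": [
    [0, 0, 0, 0.001, -0.005, 0, 0],
    [0, 0, 0, 0.0008, -0.004, 0, 0],
    [0, 0, 0, 0.0005, -0.0025, 0, 0],
    [0, 0, 0, 0.0005, -0.0025, 0, 0],
    [0, 0, 0, 0.0005, -0.0025, 0, 0]
  ]
}}

```text
clock: 6.65
eef_pos: [574.6, -249.1, 41.3]
tool_rot: [-3.141, -0.0, 1.76]
force: [-0.8, 1.8, 5.7]
width: 0.1
gripper_force: 2.5
```

Request:
{"op": "move_arm", "data": {
  "steps": [
    [0, 0, 0, 0.0004, -0.002, 0, 0],
    [0, 0, 0, 0.0004, -0.002, 0, 0],
    [0, 0, 0, 0.0004, -0.002, 0, 0],
    [0, 0, 0, 0, 0, 0, 0]
  ]
}}

```text
clock: 7.05
eef_pos: [575.6, -253.5, 41.1]
tool_rot: [-3.141, -0.002, 1.76]
force: [-1.0, 2.4, 6.0]
width: 0.1
gripper_force: 2.7
```

```bash
python3 - <<'E'
from h import *
im,d=eyes.get_image("scene");cv2.imwrite("pics/s3.png",cv2.resize(im[190:290,320:460],(784,560)))
for n in ["carriage_mid","marked_stop_mid"]:
    print(n,[(w("scene",x["location"]).round(0).tolist(),round(x["confidence"],2)) for x in finder.pinpoint("scene",n)[:2]])
E
```

```text
carriage_mid [([571.0, -244.0, 39.0], 0.75), ([555.0, -144.0, 3.0], 0.19)]
marked_stop_mid [([583.0, -301.0, 38.0], 0.74), ([553.0, -142.0, 2.0], 0.26)]
```

View pics/s3.png

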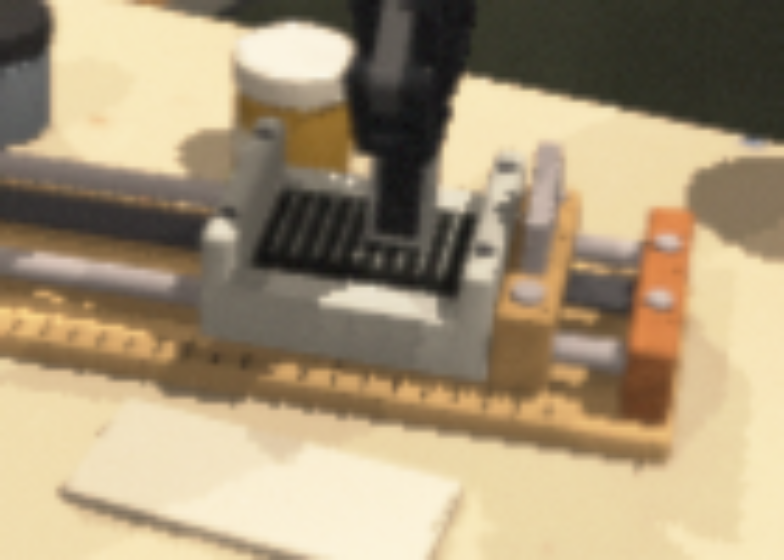

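The crop shows the carriage's end face meeting the stop block at px ~(497,330), with no visible gap. The side force has risen. I'll nudge it a little further to confirm contact.

Request:
{"op": "move_arm", "data": {
  "steps": [
    [0, 0, 0, 0.0004, -0.002, 0, 0],
    [0, 0, 0, 0.0004, -0.002, 0, 0],
    [0, 0, 0, 0, 0, 0, 0],
    [0, 0, 0, 0, 0, 0, 0]
  ]
}}

```text
clock: 7.6
eef_pos: [576.7, -257.4, 41.1]
tool_rot: [-3.141, -0.002, 1.761]
force: [-1.3, 3.1, 4.8]
width: -0.1
gripper_force: 2.6
```

The side force is about 3.3 N, well above the 1 N sliding drag. The finger is slipping on the pad, so the carriage is against the stop. Lifting straight up.

Request:
{"op": "move_arm", "data": {
  "steps": [
    [0, 0, 0, 0, 0, -0.0, 0],
    [0, 0, 0, 0, 0, 0.003, 0],
    [0, 0, 0, 0, 0, 0.004, 0],
    [0, 0, 0, 0, 0, 0.008, 0],
    [0, 0, 0, 0, 0, 0.02, 0]
  ]
}}

```text
clock: 8.1
eef_pos: [575.2, -259.4, 75.2]
tool_rot: [-3.138, -0.001, 1.759]
force: [-0.3, -0.6, -1.2]
width: 0.0
gripper_force: 0.0
```

Request:
{"op": "move_arm", "data": {
  "steps": [
    [0, 0, 0, 0, 0, 0.03, 0],
    [0, 0, 0, 0, 0, 0.04, 0],
    [0, 0, 0, 0, 0, 0.04, 0],
    [0, 0, 0, 0, 0, 0, 0],
    [0, 0, 0, 0, 0, 0, 0]
  ]
}}

```text
clock: 8.6
eef_pos: [577.1, -259.9, 187.6]
tool_rot: [3.14, 0.002, 1.759]
force: [-0.9, -0.1, -0.7]
width: -0.1
gripper_force: 0.0
```

```bash
python3 - <<'E'
from h import *
im,d=eyes.get_image("scene");cv2.imwrite("pics/s4.png",cv2.resize(im[190:290,320:460],(784,560)))
for n in ["carriage_mid","marked_stop_mid","pad_top","pot_a","tile","rib"]:
    print(n,[(w("scene",x["location"]).round(0).tolist(),round(x["confidence"],2)) for x in finder.pinpoint("scene",n)[:2]])
E
```

```text
carriage_mid [([569.0, -242.0, 37.0], 0.97)]
marked_stop_mid [([583.0, -299.0, 36.0], 0.62)]
pad_top [([574.0, -241.0, 46.0], 0.94), ([553.0, -147.0, 2.0], 0.17)]
pot_a [([644.0, -57.0, -1.0], 0.95), ([668.0, -177.0, 0.0], 0.67)]
tile [([474.0, -246.0, -7.0], 0.71), ([575.0, -241.0, 47.0], 0.59)]
rib [([432.0, -81.0, 1.0], 0.71)]
```

View pics/s4.png

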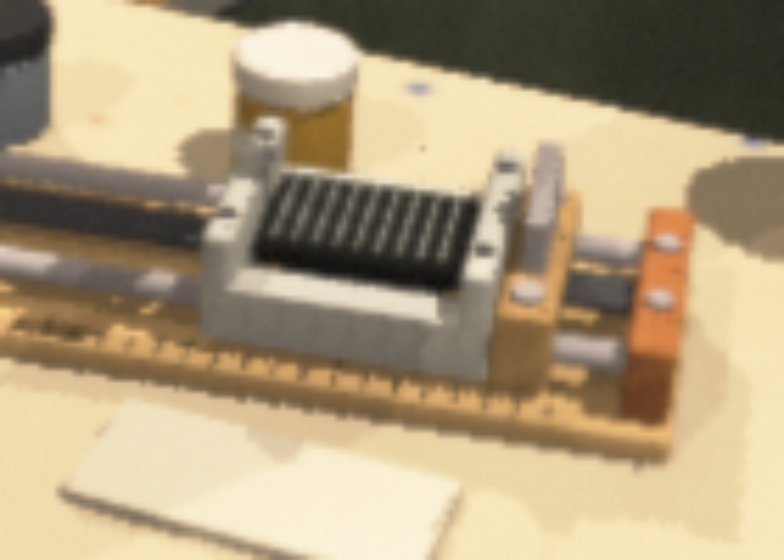

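The crop shows the pad sprung up, the carriage against the stop at px ~(497,330) exactly as before the nudge, and the pot and tile where they stood. Handing in.

```bash
python3 -c "
from h import *
print(ctrl.finish_job())"
```

```text
the job is handed in; nothing more can be done
None
```

The carriage is set against the marked stop with the pad sprung up, the pots, tile and rib appear undisturbed, and the job is handed in; the hand-in call returned no verdict.

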